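# Reset the margin fence of the paper punch

### The arm

A 6-joint arm with a two-finger parallel gripper is mounted at the origin on the work surface. World frame = base frame: x ahead of the robot, y to its left, z up, the work surface at z = 0. Lengths are in mm, angles in rad, forces in N, time in s.
With the tool pointing down it reaches from about 300 to 775 mm from the base axis. Payload 14.6 kg.
Tool frame: the origin (TCP) lies on the centre line of the jaws, within the pads' length; the fingertips stand manip.tcp_to_tips ahead of it and the grasp point (between the pads) lies 5 mm behind it (manip.tcp_to_tips is the distance from the TCP to the fingertips, in mm); z points along the fingers, y is the direction in which the jaws open and shut (so a half turn about z gives the same grasp; the last joint's range is limited). The gripper opens to 94 mm and grips with 3 to 60 N. Pads are 16 mm wide; open, the fingers measure 119 mm over their backs; the gripper's body (75 mm by 177 mm) begins 78 mm behind the grasp point.
Start: joints at [-1.214, 0.3, 1.521, -0, 1.321, -0.067], TCP at [226.167, -501.336, 219.446] pointing down, gripper open.
Joint ranges: [-3.03, 3.03], [-0.79, 2.21], [0.23, 2.52], [-1.04, 4.18], [0, 3.07], [-2.55, 2.55]. Speed limits (rad/s): [2.22, 2.22, 2.57, 3.14, 3.14, 3.14].

### API

Orientations are given as [roll, pitch, yaw] about the fixed x, y, z axes, in that order (R = Rz(yaw) Ry(pitch) Rx(roll)).
In Python, from cell import manip, optics, workorder gives the robot as it stands. The module is installed in compiled form; this text tells all that it offers.
- The arm moves only by the tool jog_arm, never from a script. Its argument "deltas" is text: rows parted by semicolons, each of 5 numbers parted by spaces: the shift along the tool's x, y, z in mm, then the turn about the tool's z in rad, then the finger opening in mm, from 0 to 94. In form: tx ty tz twist grip; .... A call has exactly 10 rows; each row is the pose to reach, as a shift and turn from the pose commanded when the call began, along the tool's axes at that moment; what a row does not reach only later rows make up. A row lasts 1/8 s, in which the tool goes at most 62.5 mm and 10.7 degrees, less where a joint would pass 70% of its speed; a pose out of reach is approached as far as the arm can. A call with a gripper value outside its range is refused whole. The fingers move at their own pace and stop on an object; "squeeze" is the grip in N (left out, the last holds). Time passes only in rows, so rows that repeat a pose let the fingers close, or fill a call up. It gives the time, the measured TCP pose, the force and the opening at its end, in the units of the state.
- manip.read_state(): the state, without advancing time (a new reading comes with each control period).
- optics.camera(name): name is "side" or "top" or "wrist"; returns (picture, depth): 384x512x3 uint8, red, green, blue; 384x512 float32, mm along the optical axis (not along the pixel's ray), 0 where there is no reading.
- optics.get_calibration(name): a dict with "intrinsics" (3x3 intrinsics, pixels), "R" (3x3) and "t" (3): a world point X has camera coordinates R X + t; the wrist camera has in their place "hand_eye" (4x4, takes a point from camera to tool coordinates, whose origin is the TCP and whose axes are the flange's). Camera axes: x right, y down, z forward; pixel columns grow to the right and rows downward; lengths in mm; the calibration is good to about 2 mm. A picture is of the moment at which its call begins: read the wrist's pose just before it. get_calibration takes no time and is no camera call.
- workorder.sign_off(): hands the job in, once; it reports no verdict.
The state is a dict: "clock": time; "joints": joint angles; "qd": joint speeds; "effort": joint torques, N m; "eef_pos": TCP position; "eef_rot": TCP orientation; "wrist_force": force on the tool from outside, world axes, zero at the start; "moment": the same for the moment, N m; "finger_gap": finger opening in mm.
Only numpy, scipy, OpenCV 4.12 (cv2) and the standard library are available. Lean on these libraries where they do the work, as an engineer would, in place of code of your own. Each camera call takes 0.05 s, during which the arm holds its last target.

### The job

Set the paper punch to its marked format: loosen the jam nut under the dial's knob by swinging its handle counter-clockwise about an eighth of a turn or more, then turn the black bar knob clockwise until its arrow end, the half with the white line, points at the steel index rider on the dial's rim, then swing the nut's handle back to its stop so that the setting is locked. Do not turn the knob while the nut is tight. Take the knob a second time if one turn of the wrist is not enough, and leave the other things on the counter where they are.

Things in the scene. Friction and masses are not known exactly. Their poses are not given: they have to be found in the camera images.
- jam_nut (a joint): jam nut: a steel hexagon on the round dial plate of the white paper punch, with a handle ending in an upright black grip; turns about the dial's vertical axis. Rad: 0 = at its stop, tight; grows counter-clockwise seen from above (loosening) to a stop at 1.3. Takes about 3 N at the grip, stays where left. Its clamping is not felt at the knob, which must not be turned while the nut is tight.
- nut_handle (a point): on the axis of the jam nut's upright black grip, 18 mm below its top, 132 mm above the table. The grip is a round rod 18 mm across, 70 to 150 mm above the table, 85 mm from the dial's axis, and moves on a level circle about it. The steel arm (12 mm thick, its top 81 mm above the table) leads from its foot to the nut.
- adjuster (a joint): angle of the adjuster screw, rad: grows as its black bar knob turns clockwise seen from above, between stops at 0 and 3.7. With the nut loose it takes about 0.05 N m and stays where it is left. The screw also shifts the low fence on the punch's bed, 9 mm per rad.
- knob_centre (a point): centre of the adjuster's black bar knob, on the dial's axis, 122 mm above the table. The bar is 18 mm wide and 36 mm high (104 to 140 mm above the table), 34 mm long to either side of the axis. A flat white arrowhead under one end (30 mm wide, its tip 40 mm from the axis) and a white line on top of that half show where it points. Pinch it across its 18 mm width.
- pointer_tip (a point): the tip of the knob's arrow seen from above: 40 mm from the dial's axis, turning with the knob (given at the bar's mid-height, 122 mm above the table). From knob_centre to this point is the pointer's direction.
- rider_tip (a point): inner point of the index rider, a small fixed steel block (20 x 14 mm, 60 to 86 mm above the table) on the rim of the dial plate that points at the dial's axis. 40 mm from the axis, 86 mm above the table. It is reached by turning the knob clockwise, 1.5 to 2.9 rad from its start.
- punch: white two-hole paper punch, fixed. Origin on the table under the dial's axis. Its own +y runs along the bed (75 to 370 mm from the axis; there the punch head and a steel press bar, up to 143 mm high); its own -x is its front, where the nut's handle is at first.
- stapler: desk stapler, 140 x 36 x 56 mm, lying on the punch's bed; origin at the centre of its underside. A bystander, to be left alone.
- gel_bottle: white bottle with a grey cap, 60 mm across, 150 mm tall, on the punch's right side; origin at the centre of its underside. A bystander, to be left alone.
- mug: white mug, 80 mm across, 95 mm tall, behind and right of the punch; origin at the centre of its underside. A bystander, to be left alone.
- pen_cup: grey pen cup with three pens, 76 mm across, 140 mm tall with the pens, behind the dial; origin at the centre of its underside. A bystander, to be left alone.
- stamp: wooden hand stamp, 60 x 30 mm, 72 mm tall, standing on the punch's bed; origin at the centre of its underside. A bystander, to be left alone.
- tape_stand: grey tape dispenser, 130 x 55 x 78 mm, front right of the punch; origin at the centre of its underside. A bystander, to be left alone.
- note_block: block of note paper, 90 x 90 x 35 mm, in front of the punch; origin at the centre of its underside. A bystander, to be left alone.

How it is judged:
By the outcome, as a careful person would: the job done as asked, in the order asked, and still so for the second after the job is handed in, with the robot touching nothing.
It also fails if it takes over 72 s, if anything falls off the work surface, if the arm or the gripper's body presses on something with over 40 N, if the wrist force passes 120 N, or if a joint passes its speed limit or range.

## Working session

There is one attempt and no reset: what is moved stays moved. The work goes in short steps, Python scripts to look and compute and a tool call to move; the robot and the scene stay as the last step left them, time stands still between calls to the robot, and variables do not carry over. Pictures are saved under pics/ and viewed, and the job is handed in when it is done.

Besides the shell and the picture viewer there is one more tool, called after ">>>" as name(argument=value, ...), one argument or row to a line, values as JSON. jog_arm: Moves the arm, as the interface text tells. Its arguments: {"type":"object","properties":{"deltas":{"type":"string"},"squeeze":{"type":"number"}},"required":["deltas"]}

```bash
mkdir -p pics; cat > h.py <<'E'
import numpy as np, cv2
from cell import manip, optics, workorder
E
python3 - <<'E'
from h import *
s=manip.read_state(); print(s, manip.tcp_to_tips)
for n in("side","top","wrist"):
    p,d=optics.camera(n); cv2.imwrite(f"pics/{n}0.png",p[:,:,::-1]); np.savez(f"{n}0.npz",p=p,d=d)
    c=optics.get_calibration(n); print(n,c)
E
```

```text
{'clock': 0.0, 'joints': array([-1.21356888e+00,  3.00461539e-01,  1.52160271e+00, -3.02760149e-05,
        1.32066392e+00, -6.65580359e-02]), 'qd': array([ 6.35440831e-04,  6.91969669e-04, -5.36751276e-04, -2.77710693e-04,
       -3.58103368e-05,  2.88647145e-04]), 'effort': array([ 2.29265161e-04, -5.31799507e+01, -3.52732408e+01,  7.08829612e-02,
        2.43914605e-02, -1.20249942e-04]), 'eef_pos': array([ 226.09262527, -501.1092428 ,  218.88240672]), 'eef_rot': array([-3.14045770e+00, -4.62619133e-05,  4.23792970e-01]), 'wrist_force': array([ 1.37304805, -0.47819152,  0.14048446]), 'moment': array([-0.02445116, -0.04669418,  0.0489566 ]), 'finger_gap': 94.03004341641393} 14.0
side {'intrinsics': array([[369.35647348,   0.        , 255.55823916],
       [  0.        , 369.35647348, 188.2239545 ],
       [  0.        ,   0.        ,   1.        ]]), 'R': array([[-0.88678451, -0.46201948,  0.01229726],
       [-0.32000333,  0.59457079, -0.73762012],
       [ 0.33348327, -0.65804526, -0.67510395]]), 't': array([539.21190856, 241.69394823, 722.52543146])}
top {'intrinsics': array([[4
[... 185 characters left out ...]
-0.00219039],
       [-0.99773767, -0.01703295, -0.06503394],
       [ 0.06498684,  0.00330479, -0.99788065]]), 't': array([  30.27408059,  611.60730643, 1346.38224773])}
wrist {'intrinsics': array([[308.32651706,   0.        , 257.92193627],
       [  0.        , 308.32651706, 194.96488099],
       [  0.        ,   0.        ,   1.        ]]), 'hand_eye': array([[ 8.94471672e-04, -9.61267192e-01, -2.75616737e-01,
         8.12293031e+01],
       [ 9.99999540e-01,  9.55595994e-04, -8.74831410e-05,
         8.86791301e-04],
       [ 3.47472923e-04, -2.75616532e-01,  9.61267604e-01,
        -1.65296944e+02],
       [ 0.00000000e+00,  0.00000000e+00,  0.00000000e+00,
         1.00000000e+00]])}
```

View pics/top0.png

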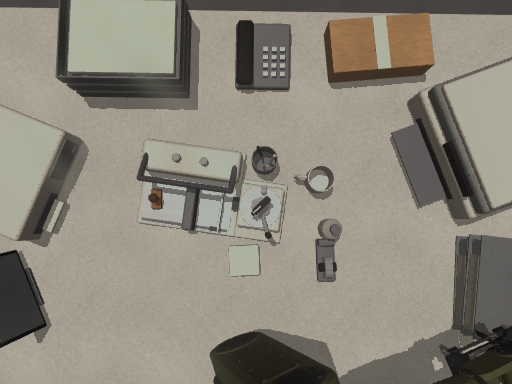

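View pics/side0.png

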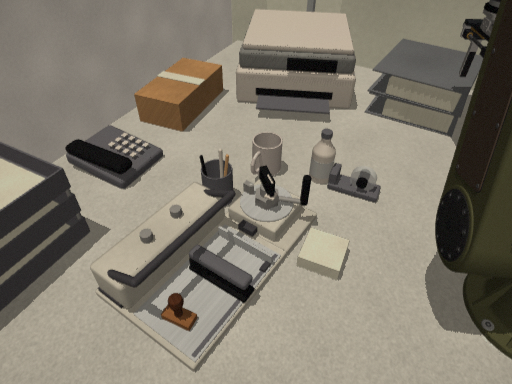

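View pics/wrist0.png

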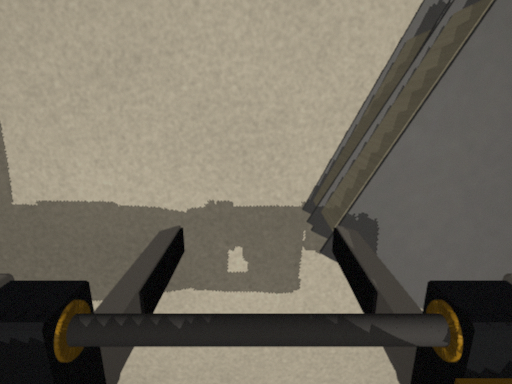

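Top view: the dial is at about (261,207), its handle's black grip at about (268,236), and the rider at about (264,190). I'll zoom in.

```bash
python3 - <<'E'
from h import *
p=np.load("top0.npz")["p"]; cv2.imwrite("pics/topz.png",cv2.resize(p[165:255,220:350,::-1],None,fx=6,fy=6,interpolation=cv2.INTER_NEAREST))
p=np.load("side0.npz")["p"]; cv2.imwrite("pics/sidez.png",cv2.resize(p[145:265,210:330,::-1],None,fx=5,fy=5,interpolation=cv2.INTER_NEAREST))
E
```

```text
(no output)
```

View pics/topz.png

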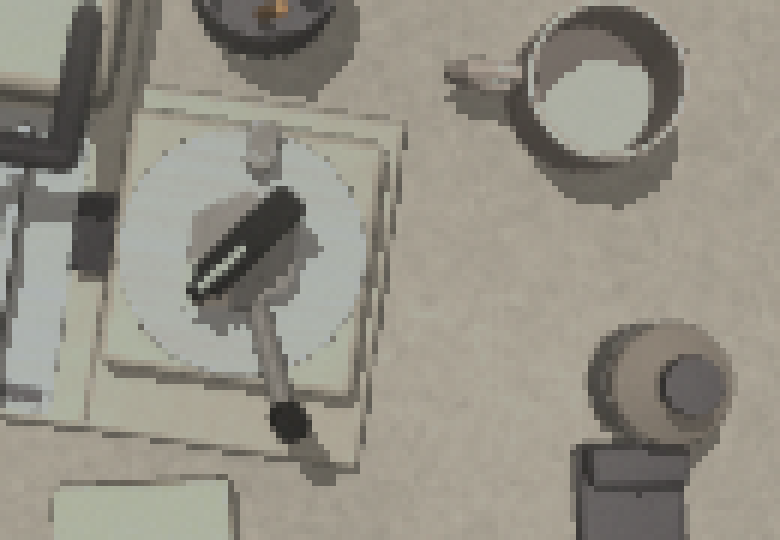

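View pics/sidez.png

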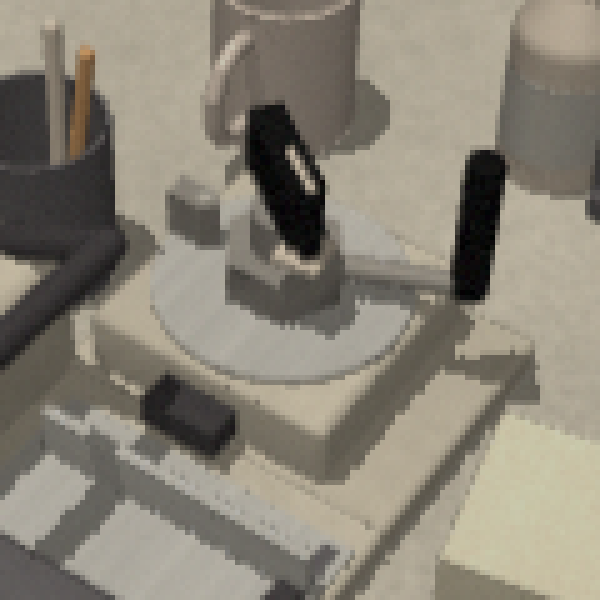

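```bash
cat >> h.py <<'E'
from scipy.spatial.transform import Rotation as Ro
def cam(name,s=None):
    c=optics.get_calibration(name); K=c["intrinsics"]
    if name=="wrist":
        T=np.eye(4); T[:3,:3]=Ro.from_euler("xyz",s["eef_rot"]).as_matrix(); T[:3,3]=s["eef_pos"]
        M=T@c["hand_eye"]; return K,M[:3,:3].T,-M[:3,:3].T@M[:3,3]
    return K,c["R"],c["t"]
def ray(uv,z,C):
    K,R,t=C; uv=np.atleast_2d(np.array(uv,float))
    d=(np.c_[uv,np.ones(len(uv))]@np.linalg.inv(K).T)@R; o=-R.T@t
    return o+d*((z-o[2])/d[:,2])[:,None]
def proj(X,C):
    K,R,t=C; q=(np.atleast_2d(X)@R.T+t)@K.T; return q[:,:2]/q[:,2:]
def darks(p,th,roi):
    x0,y0,x1,y1=roi; g=p.max(2)[y0:y1,x0:x1]; m=(g<th).astype(np.uint8)
    n,l,st,ce=cv2.connectedComponentsWithStats(m)
    return [(st[i,4],ce[i]+[x0,y0],np.argwhere(l==i)[:,::-1]+[x0,y0]) for i in range(1,n) if st[i,4]>8]
E
python3 - <<'E'
from h import *
C=cam("top"); p=np.load("top0.npz")["p"]
for a,c,px in darks(p,60,(238,190,290,245)):
    print(a,c,ray(c,140,C),ray(c,150,C), px.min(0),px.max(0))
z=lambda u,v:(220+u/6,165+v/6)
print("bar ends",ray([z(195,293),z(297,197)],140,C)); print("rider",ray(z(262,178),86,C)); print("dial c",ray(z(242,250),60,C)); print("grip",ray(z(291,423),150,C))
E
```

```text
107 [261.42990654 204.6728972 ] [[569.59830594  17.49203371 140.        ]] [[569.21714148  17.64279697 150.        ]] [251 197] [269 214]
31 [267.64516129 234.61290323] [[486.35243547  -1.18449471 140.        ]] [[486.64078891  -0.88352255 150.        ]] [265 232] [270 238]
bar ends [[543.52987304  42.06567362 140.        ]
 [589.17352136  -4.83058489 140.        ]]
rider [[601.07357217  10.60014569  86.        ]]
dial c [[566.64591449  19.45933597  60.        ]]
grip [[484.23726908  -3.28529412 150.        ]]
```

Estimates: axis about (568,18), grip about (485,-2), arrow at about 134°, rider at about -13°, so the knob turns about 2.58 rad clockwise. Next I move to a viewing pose just short of the handle.

>>> jog_arm(
  deltas="50 -38 -20 0 94; 101 -76 -41 0.02 94; 152 -114 -41 0.04 94; 203 -153 -41 0.08 94; 254 -191 -41 0.1 94; 305 -230 -41 0.12 94; 356 -268 -41 0.14 94; 406 -306 -41 0.16 94; 456 -344 -41 0.18 94; 456 -344 -41 0.18 94",
)

```text
clock: 1.4
eef_pos: [501.1, 2.5, 259.9]
eef_rot: [-3.141, 0.001, 0.247]
wrist_force: [-0.7, -0.4, -0.1]
finger_gap: 93.9
```

```bash
python3 - <<'E'
from h import *
s=manip.read_state(); p,d=optics.camera("wrist"); print(s["clock"],s["eef_pos"],s["eef_rot"],s["qd"].round(3),s["wrist_force"])
cv2.imwrite("pics/w1.png",p[:,:,::-1]); np.savez("w1.npz",p=p,d=d,pos=s["eef_pos"],rot=s["eef_rot"])
E
```

```text
1.4 [501.06476005   2.53038583 259.93979055] [-3.14108863e+00  7.54870328e-04  2.47039620e-01] [ 0.157  0.105 -0.117 -0.01   0.021  0.163] [-0.70032571 -0.37851072 -0.06873579]
```

View pics/w1.png

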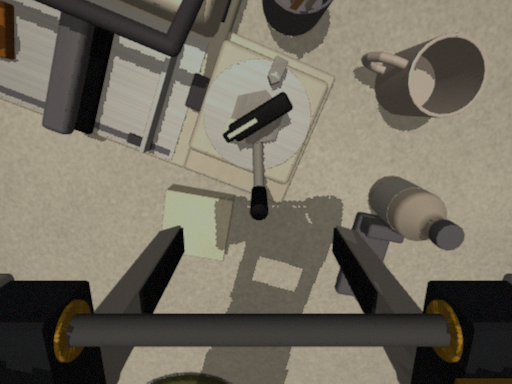

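Wrist view: the knob bar runs from (225,137), its white-line end, to (290,97). The rider is near (278,72) and the grip's top near (259,208). The arm was still settling, so I take another frame and measure that.

```bash
cat >> h.py <<'E'
def shot(name,crop,f=6,n="wrist"):
    s=manip.read_state(); p,d=optics.camera(n); np.savez(name+".npz",p=p,d=d,pos=s["eef_pos"],rot=s["eef_rot"])
    x0,y0,x1,y1=crop; cv2.imwrite(f"pics/{name}.png",cv2.resize(p[y0:y1,x0:x1,::-1],None,fx=f,fy=f,interpolation=cv2.INTER_NEAREST))
    return s,p,d
E
python3 - <<'E'
from h import *
s,p,d=shot("w2",(190,40,320,225),3)
print(s["eef_pos"],s["eef_rot"],abs(s["qd"]).max()); C=cam("wrist",s)
for a,c,px in darks(p,50,(190,60,320,220)):
    (rc,sz,an)=cv2.minAreaRect(px.astype(np.float32))
    print(a,c,px.min(0),px.max(0),rc,sz,an,ray(c,150,C),ray(rc,140,C))
E
```

```text
[501.13576251   2.20625535 259.94734515] [-3.14109533e+00  6.77900553e-04  2.46745978e-01] 0.07136146493075156
169 [199.49704142  80.86982249] [191  74] [208  87] (199.85000610351562, 81.45000457763672) (15.17893123626709, 12.332881927490234) 18.434947967529297 [[587.80934791  74.93938228 150.        ]] [[587.70248797  76.46789627 140.        ]]
1161 [260.92334195 116.0456503 ] [223  93] [291 141] (256.5449523925781, 118.97190856933594) (19.82196044921875, 74.72985076904297) 57.9946174621582 [[572.72220792  17.85568821 150.        ]] [[569.02421834  20.88361439 140.        ]]
505 [258.48514851 202.97425743] [250 186] [267 219] (258.5, 202.5) (33.0, 17.0) 90.0 [[495.78916361   0.53912726 150.        ]] [[ 4.93200333e+02 -1.41343638e-01  1.40000000e+02]]
```

View pics/w2.png

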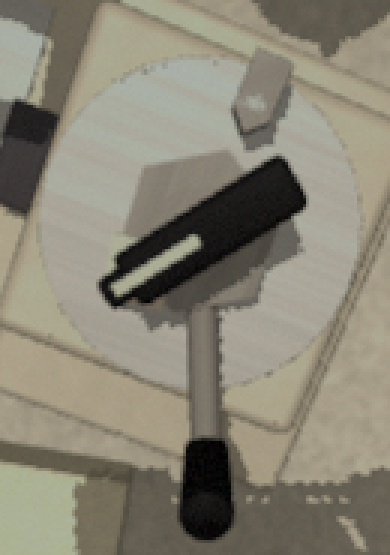

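```bash
python3 - <<'E'
from h import *
f=np.load("w2.npz"); s=dict(eef_pos=f["pos"],eef_rot=f["rot"]); C=cam("wrist",s)
z=lambda u,v:(190+u/3+.0,40+v/3)
g=ray(z(206,514),150,C)[0]; r=ray(z(247,131),86,C)[0]; dc=ray(z(199,222),60,C)[0]
bl=ray([z(112,292),z(200,242)],140,C); 
print("grip",g,"rider",r,"dial",dc,"line",bl)
a=np.array([569,18.5]); 
for A in (dc[:2],np.array([569,19.5])):
  print(np.hypot(*(g[:2]-A)),np.arctan2(*(g[:2]-A)[::-1]),np.hypot(*(r[:2]-A)),np.arctan2(*(r[:2]-A)[::-1]))
v=bl[0]-bl[1]; print("arrow ang",np.arctan2(v[1],v[0]))
# bar minarea corners
for a,c,px in darks(f["p"],50,(210,85,300,145)):
  b=cv2.boxPoints(cv2.minAreaRect(px.astype(np.float32))); w=ray(b,140,C); print(a,w[:,:2], w.mean(0))
E
```

```text
grip [487.81992943  -1.65660812 150.        ] rider [605.4622153   13.45026706  86.        ] dial [571.25918968  22.11713262  60.        ] line [[546.67889987  42.77703103 140.        ]
 [567.61366583  20.41587153 140.        ]]
86.76001901346262 -2.8640249751771183 35.2840122473271 -0.24817111799272792
83.89163202939257 -2.8866501913604794 36.960687402404815 -0.16442002597037295
arrow ang 2.3232611877783738
1161 [[551.05195821  50.94201719]
 [598.02293549   4.26995558]
 [586.6398462   -8.57832498]
 [538.56085637  38.33638304]] [568.56889907  21.24250771 140.        ]
```

Axis about (569,20), grip about (487,-2). I descend open over the grip and close on it.

>>> jog_arm(
  deltas="-13 -2 20 0 60; -13 -2 50 0 60; -13 -2 80 0 60; -13 -2 110 0 60; -13 -2 128 0 60; -13 -2 133 0 60; -13 -2 133 0 40; -13 -2 133 0 20; -13 -2 133 0 10; -13 -2 133 0 10",
  squeeze=15,
)

```text
clock: 2.75
eef_pos: [487.4, -1.4, 127.7]
eef_rot: [3.141, -0.0, 0.244]
wrist_force: [-0.2, -0.0, 0.6]
finger_gap: 23.4
```

```bash
python3 - <<'E'
from h import *
s,p,d=shot("w3",(0,0,512,384),1.5)
print(s)
E
```

```text
{'clock': 2.75, 'joints': array([-7.81228520e-02,  2.62629878e-01,  1.79760363e+00, -2.68657926e-05,
        1.08089304e+00,  1.24880437e+00]), 'qd': array([ 0.00036979,  0.00414648,  0.00346983,  0.00134156, -0.00067259,
        0.00177386]), 'effort': array([-6.12044614e-02, -4.72055876e+01, -3.14496374e+01,  3.27750260e-02,
       -6.17300626e-02, -2.39058340e-03]), 'eef_pos': array([487.35868706,  -1.44562674, 127.73837254]), 'eef_rot': array([ 3.14142266e+00, -4.34639371e-04,  2.43881780e-01]), 'wrist_force': array([-0.17292404, -0.04171367,  0.56524731]), 'moment': array([-0.00054076,  0.00283814,  0.03270935]), 'finger_gap': 23.409984177103343}
```

View pics/w3.png

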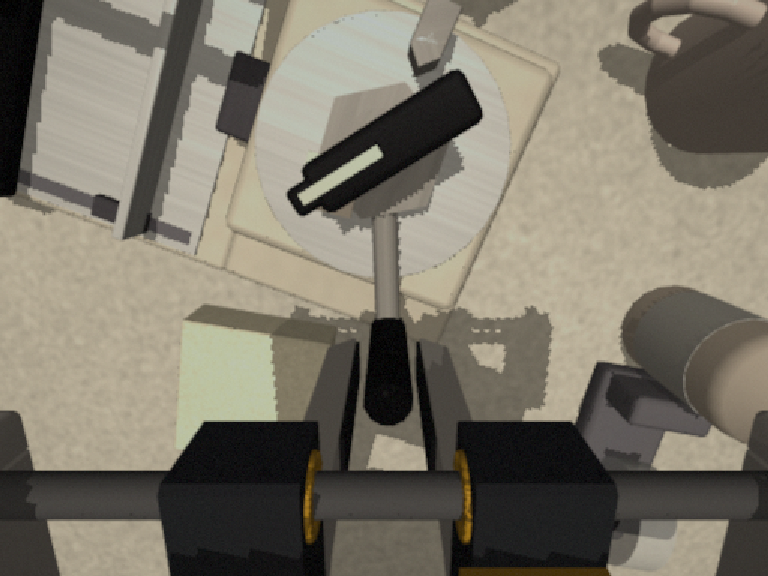

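The grip is centred between the pads. Now I close on it and swing it along the 85 mm arc, counter-clockwise by 0.95 rad.

>>> jog_arm(
  deltas="0 0 0 0 8; 0 0 0 0 8; 0.6 10.2 0 -0.12 8; 2.4 20.2 0 -0.24 8; 5.4 29.9 0 -0.36 8; 9.6 39.2 0 -0.48 8; 14.8 48 0 -0.6 8; 21.1 56 0 -0.72 8; 28.3 63.3 0 -0.84 8; 35.6 69.1 0 -0.95 8",
  squeeze=15,
)

```text
clock: 4.05
eef_pos: [539.4, -57.9, 127.6]
eef_rot: [3.142, -0.004, 1.198]
wrist_force: [4.5, 19.4, 2.0]
finger_gap: 17.6
```

```bash
python3 - <<'E'
from h import *
s,p,d=shot("w4",(0,0,512,384),1.5)
print(s["eef_pos"],s["eef_rot"],s["wrist_force"],s["finger_gap"],s["joints"])
s,p,d=shot("w4b",(0,0,512,384),1.5); print(s["eef_pos"],s["eef_rot"])
E
```

```text
[539.40795387 -57.90333476 127.5905986 ] [ 3.14153611 -0.00392081  1.19803014] [ 4.46213688 19.353654    1.96961587] 17.629881986200164 [-0.17627055  0.37621604  1.64466626  0.0042601   1.11989298  0.19464085]
[540.06793867 -58.18154178 127.57528476] [ 3.14119899 -0.00394083  1.20363097]
```

View pics/w4b.png

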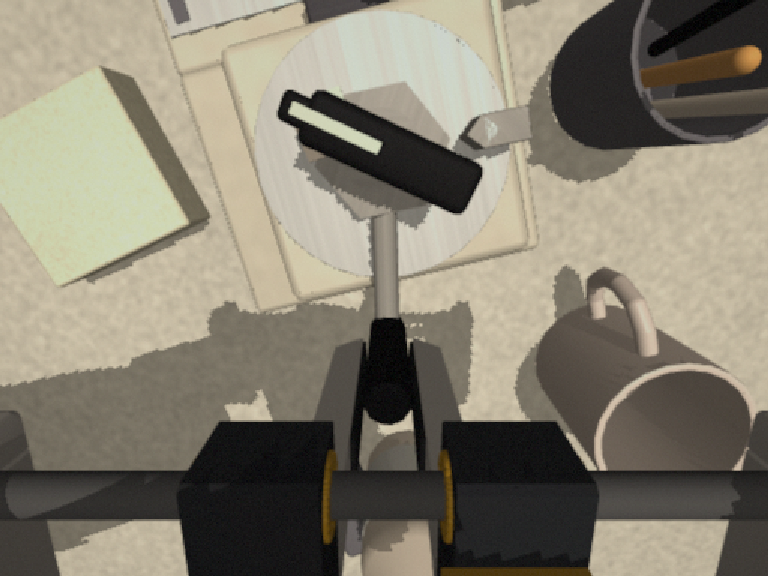

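```bash
python3 - <<'E'
from h import *
for n,(x0,y0,x1,y1) in (("w3",(160,0,345,190)),("w4b",(160,0,370,190))):
    p=np.load(n+".npz")["p"]; cv2.imwrite(f"pics/{n}z.png",cv2.resize(p[y0:y1,x0:x1,::-1],None,fx=3.5,fy=3.15,interpolation=cv2.INTER_CUBIC) if 0 else cv2.resize(p[y0:y1,x0:x1,::-1],None,fx=3,fy=3,interpolation=cv2.INTER_CUBIC))
E
```

```text
(no output)
```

View pics/w3z.png

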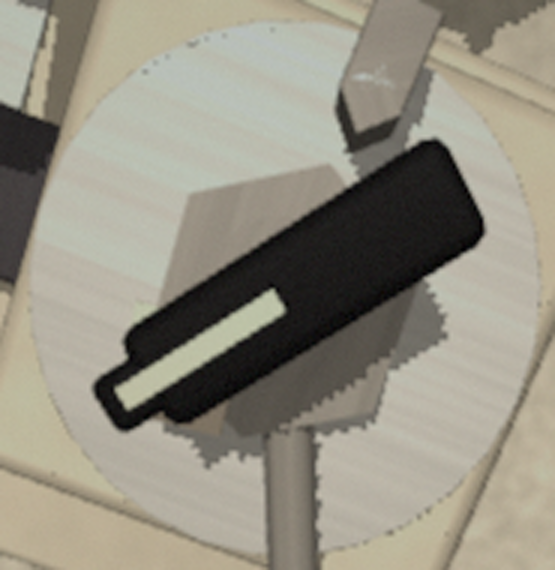

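View pics/w4bz.png

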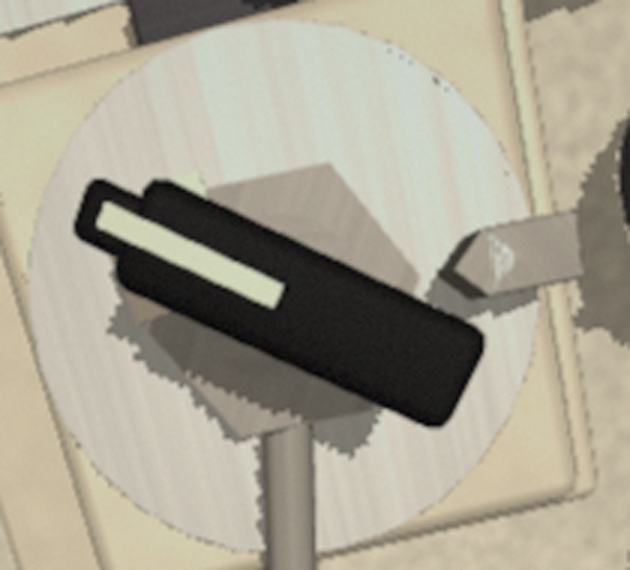

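```bash
python3 - <<'E'
from h import *
D=dict(w3=dict(tip=(363,133),rid=[(342,95),(400,122),(372,0),(440,12)],line=[(121,400),(281,301)],bar=[(125,342),(436,138),(486,229),(172,422)],c=(284,285)),
 w4b=dict(tip=(460,265),rid=[(478,233),(481,297),(577,212),(580,280)],line=[(101,212),(281,298)],bar=[(152,180),(486,335),(440,427),(116,275)],c=(284,285)))
for n,q in D.items():
    f=np.load(n+".npz"); s=dict(eef_pos=f["pos"],eef_rot=f["rot"]); C=cam("wrist",s)
    z=lambda a:np.array(a)/3+[160,0]
    A=ray(z(q["c"]),60,C)[0,:2]; t=ray(z(q["tip"]),86,C)[0,:2]; l=ray(z(q["line"]),140,C)[:,:2]; b=ray(z(q["bar"]),140,C)[:,:2]; r=ray(z(q["rid"]),86,C)[:,:2]
    a=lambda v:np.arctan2(v[1],v[0])
    print(n,"axis",A,"bar ctr",b.mean(0),"line",a(l[0]-l[1]),"baredges",a(b[0]-b[1]),a(b[3]-b[2]),"len",np.linalg.norm(b[0]-b[1]),"w",np.linalg.norm(b[1]-b[2]))
    print(" tip",t,"ang",a(t-A),np.linalg.norm(t-A),"rider sides",a(r[2]-r[0]),a(r[3]-r[1]), "front perp", a(r[1]-r[0])+np.pi/2)
    print(" grip dir",a(f["pos"][:2]-A),np.linalg.norm(f["pos"][:2]-A))
E
```

```text
w3 axis [573.35693712  21.82349482] bar ctr [571.31940266  17.76715696] line 2.3488254954903796 baredges 2.366944792754107 2.3526919838953475 len 56.97038464985067 w 15.333051746343916
 tip [605.14546396  12.76635183] ang -0.2775638827578723 33.05362729908823 rider sides -0.07871507810661657 -0.10791184946701964 front perp -0.15116355123905345
 grip dir -2.877343394484659 89.09068992538077
w4b axis [570.44867788  25.82683861] bar ctr [571.55194228  18.62171741] line 2.3464417252681664 baredges 2.363342584366742 2.3475274347589417 len 57.23853446273849 w 16.05970041721022
 tip [606.63406725  15.19782669] ang -0.28570168044256067 37.71416575007036 rider sides -0.16771671214603187 -0.20224965267597217 front perp -0.26260078554527166
 grip dir -1.9178024474475983 89.33306941184303
```

Nut loosened about 0.95 rad. Now I release, lift and go above the knob, aligned to the bar at about 2.35 rad.

>>> jog_arm(
  deltas="0 0 0 0 50; 0 0 0 0 50; 0 0 0 0 50; 0 0 -30 0 50; 0 0 -58 0 50; 20 0 -58 -0.18 55; 45 0 -58 -0.36 60; 65 0 -58 -0.54 60; 86.4 0 -58 -0.72 60; 86.4 0 -58 -0.9 60",
  squeeze=15,
)

```text
clock: 5.4
eef_pos: [570.5, 21.4, 185.3]
eef_rot: [-3.141, -0.0, 2.101]
wrist_force: [-0.4, -0.0, 0.2]
finger_gap: 60.1
```

```bash
python3 - <<'E'
from h import *
s,p,d=shot("w5",(0,0,512,384),1.5)
s,p,d=shot("w5",(0,0,512,384),1.5)
print(s["eef_pos"],s["eef_rot"],s["wrist_force"],s["finger_gap"],s["joints"],abs(s["qd"]).max())
E
```

```text
[570.32233942  20.92474708 185.2682831 ] [-3.14128811e+00 -1.15334638e-04  2.10977660e+00] [-0.0452015  -0.13541441 -0.14383123] 59.94102547250177 [-2.74724515e-02  3.74866564e-01  1.50248674e+00 -6.93384548e-05
  1.26455823e+00 -5.66431826e-01] 0.28767408831177144
```

View pics/w5.png

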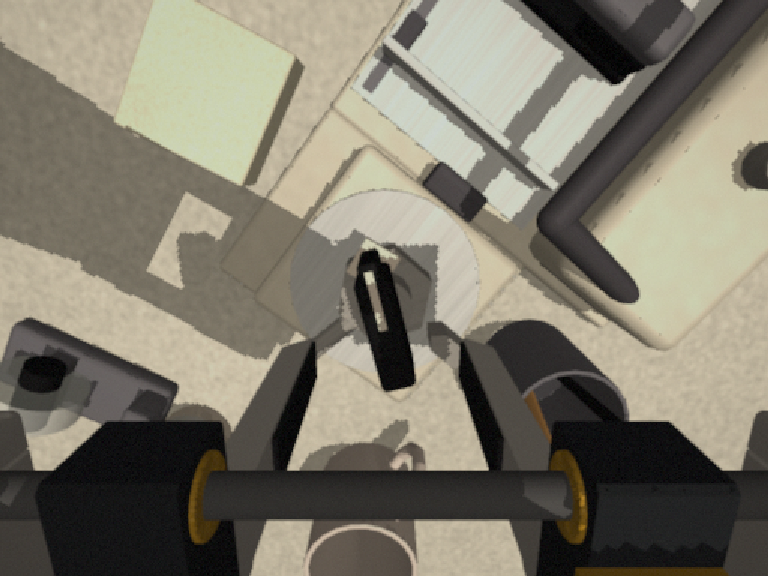

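Centred. I align the last 0.25 rad, descend and pinch.

>>> jog_arm(
  deltas="0 0 0 -0.15 60; 0 0 15 -0.25 60; 0 0 40 -0.25 60; 0 0 58 -0.25 60; 0 0 64 -0.25 60; 0 0 64 -0.25 40; 0 0 64 -0.25 25; 0 0 64 -0.25 10; 0 0 64 -0.25 10; 0 0 64 -0.25 10",
  squeeze=20,
)

```text
clock: 6.75
eef_pos: [569.5, 19.6, 121.7]
eef_rot: [-3.139, -0.0, 2.344]
wrist_force: [-8.8, -7.0, 3.3]
finger_gap: 17.9
```

```bash
python3 - <<'E'
from h import *
s,p,d=shot("w6",(0,0,512,384),1.5)
print(s["clock"],s["eef_pos"],s["eef_rot"],s["wrist_force"],s["moment"],s["finger_gap"],s["joints"],abs(s["qd"]).max())
E
```

```text
6.75 [569.54172149  19.64940831 121.67464409] [-3.13900661e+00 -4.05880482e-04  2.34384565e+00] [-8.84775001 -6.96863324  3.31514103] [-1.1474265   1.36403141  0.05545811] 17.918877325151986 [-0.02906999  0.44119578  1.56665644 -0.00173866  1.13583055 -0.80138556] 0.008071919834299937
```

View pics/w6.png

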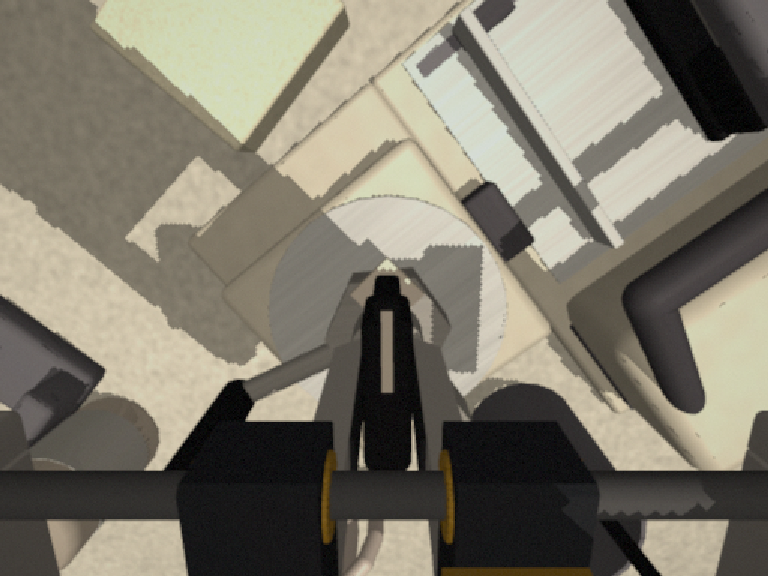

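Pinched at an 18 mm gap. The axis is about 1 mm off the commanded centre, so I correct that while turning clockwise (positive tool twist).

>>> jog_arm(
  deltas="1 -1.2 0 0 10; 1 -1.2 0 0.15 10; 1 -1.2 0 0.32 10; 1 -1.2 0 0.49 10; 1 -1.2 0 0.66 10; 1 -1.2 0 0.83 10; 1 -1.2 0 1.0 10; 1 -1.2 0 1.17 10; 1 -1.2 0 1.34 10; 1 -1.2 0 1.5 10",
  squeeze=25,
)

```text
clock: 8.05
eef_pos: [566.7, 19.6, 121.6]
eef_rot: [-3.138, 0.004, 0.838]
wrist_force: [-22.1, -4.7, 11.3]
finger_gap: 17.8
```

```bash
python3 - <<'E'
from h import *
s,p,d=shot("w7",(0,0,512,384),1.5)
print(s["clock"],s["eef_pos"],s["eef_rot"],s["wrist_force"],s["moment"],s["finger_gap"],s["joints"],abs(s["qd"]).max())
E
```

```text
8.05 [566.73326653  19.64195072 121.60823046] [-3.13831354  0.00442232  0.83827473] [-22.07063245  -4.73128771  11.27026057] [-0.7343458   3.42599613  0.088971  ] 17.84009268514836 [-2.93742189e-02  4.37236283e-01  1.57263619e+00 -1.38087752e-03
  1.13708145e+00  7.03738290e-01] 1.2675003473715578
```

View pics/w7.png

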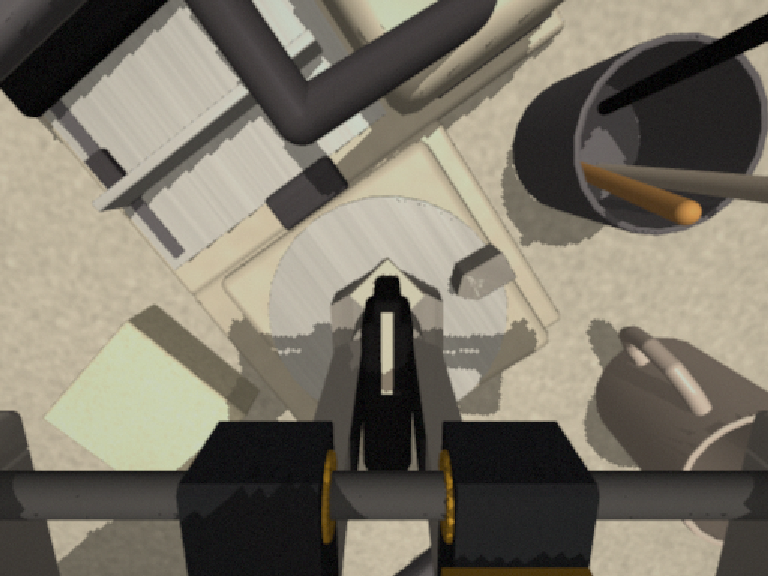

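```bash
python3 - <<'E'
from h import *
p=np.load("w7.npz")["p"]; cv2.imwrite("pics/w7z.png",cv2.resize(p[120:270,170:370,::-1],None,fx=4,fy=4,interpolation=cv2.INTER_CUBIC))
E
```

```text
(no output)
```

View pics/w7z.png

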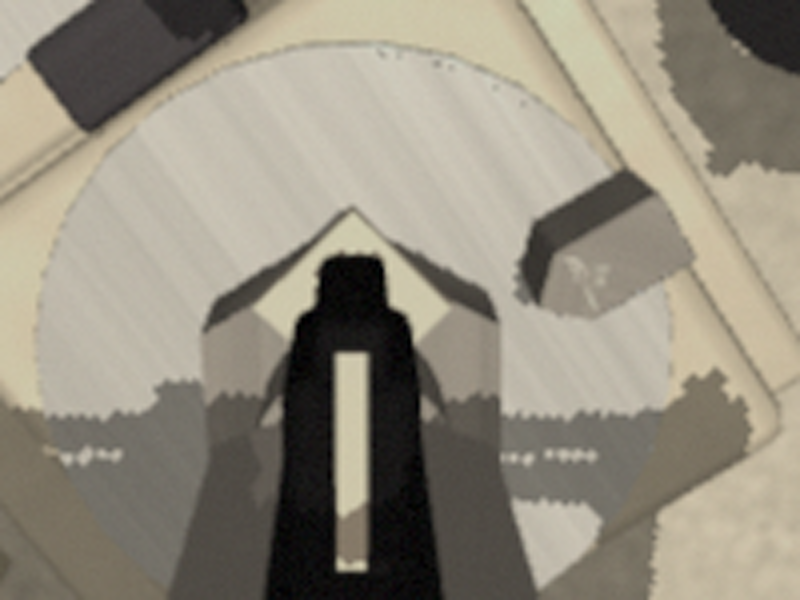

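```bash
python3 - <<'E'
from h import *
f=np.load("w7.npz"); C=cam("wrist",dict(eef_pos=f["pos"],eef_rot=f["rot"]))
z=lambda a,b:np.array([170+a/4,120+b/4])
t=ray(z(540,303),86,C)[0,:2]; ar=ray(z(352,208),103,C)[0,:2]; print(t,ar)
yaw=f["rot"][2]; u=np.array([np.cos(yaw),np.sin(yaw)]); A=ar-40*u; print("axis from arrow",A)
for a in (A,np.array([568.1,21.2]),np.array([568.7,20.4]),np.array([569.5,19.7])):
    v=t-a; print(np.hypot(*v), np.arctan2(v[1],v[0]), "remaining",yaw-np.arctan2(v[1],v[0]))
E
```

```text
[605.96002242  15.24758702] [595.66029233  51.36070815]
axis from arrow [568.91043077  21.62108969]
37.59379972915593 -0.17035884100685017 remaining 1.0086335751964481
38.325089930275524 -0.15594503740945792 remaining 0.994219771599056
37.61458002542854 -0.13741116507314197 remaining 0.97568589926274
36.73087551967041 -0.12151600838229366 remaining 0.9597907425718917
```

About 1.0 rad remains. I turn 0.9, easing the centre, then look.

>>> jog_arm(
  deltas="-0.8 -0.8 0 0.1 10; -0.8 -0.8 0 0.25 10; -0.8 -0.8 0 0.4 10; -0.8 -0.8 0 0.55 10; -0.8 -0.8 0 0.7 10; -0.8 -0.8 0 0.8 10; -0.8 -0.8 0 0.87 10; -0.8 -0.8 0 0.9 10; -0.8 -0.8 0 0.9 10; -0.8 -0.8 0 0.9 10",
  squeeze=25,
)

```text
clock: 9.35
eef_pos: [566.0, 21.1, 121.6]
eef_rot: [-3.141, 0.004, -0.056]
wrist_force: [-15.3, 5.3, 9.6]
finger_gap: 17.9
```

```bash
python3 - <<'E'
from h import *
s,p,d=shot("w8",(170,120,370,270),4)
print(s["clock"],s["eef_pos"],s["eef_rot"],s["wrist_force"],s["moment"],s["finger_gap"],s["joints"],abs(s["qd"]).max())
E
```

```text
9.35 [566.03466071  21.13501485 121.60118427] [-3.1405008   0.00417142 -0.05591135] [-15.3079057    5.26464186   9.57897387] [ 1.07426314  2.68052804 -0.04573254] 17.923335981526805 [-2.78875934e-02  4.35200291e-01  1.57562806e+00  1.33295269e-03
  1.13490383e+00  1.59825706e+00] 0.0008225871981259163
```

View pics/w8.png

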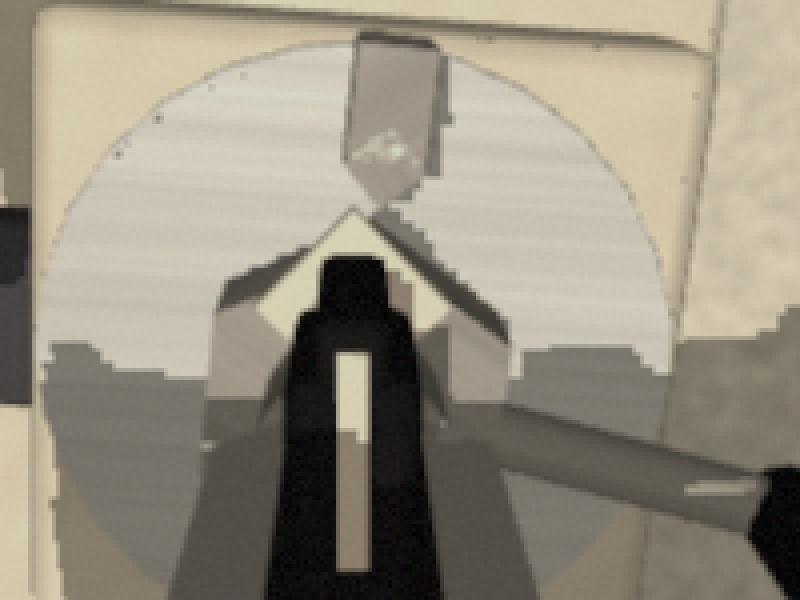

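```bash
python3 - <<'E'
from h import *
f=np.load("w8.npz"); C=cam("wrist",dict(eef_pos=f["pos"],eef_rot=f["rot"]))
z=lambda a,b:np.array([170+a/4,120+b/4])
t=ray(z(383,206),86,C)[0,:2]; ar=ray(z(352,208),103,C)[0,:2]; print(t,ar)
r=ray([z(345,160),z(358,42),z(428,178),z(438,50)],86,C)[:,:2]
for a,b in((0,1),(2,3)): print("side",np.arctan2(*(r[b]-r[a])[::-1]))
m0=(r[0]+r[2])/2;m1=(r[1]+r[3])/2;print("mid dir",np.arctan2(*(m1-m0)[::-1]),"side perp",np.arctan2(*(r[2]-r[0])[::-1])+np.pi/2)
yaw=f["rot"][2]; u=np.array([np.cos(yaw),np.sin(yaw)]); A=ar-40*u; print("axis from arrow",A)
for a in (A,np.array([568.1,21.2]),np.array([568.7,20.8])):
    for q in (t,(m0+m1)/2):
        v=q-a; print(np.hypot(*v), np.arctan2(v[1],v[0]), "remaining",yaw-np.arctan2(v[1],v[0]))
E
```

```text
[605.29160708  14.1897892 ] [608.8380648   19.12066021]
side -0.1653523987389851
side -0.11479877782727436
mid dir -0.1390289076564222 side perp -0.2701423971931214
axis from arrow [568.90057011  21.3559493 ]
37.08990998370204 -0.1944332563065102 remaining 0.13852190304874135
53.25458306659076 -0.17804470075952666 remaining 0.1221333475017578
37.84651493392881 -0.18630324104951826 remaining 0.1303918877917494
54.015685203850026 -0.17257830901838386 remaining 0.116666955760615
37.183875477283415 -0.17872079984735978 remaining 0.12280944658959092
53.356702536619245 -0.16712396517046624 remaining 0.11121261191269738
```

About 0.125 rad remains. I finish the turn.

>>> jog_arm(
  deltas="-0.5 0 0 0.06 10; -1 0 0 0.12 10; -1 0 0 0.125 10; -1 0 0 0.125 10; -1 0 0 0.125 10; -1 0 0 0.125 10; -1 0 0 0.125 10; -1 0 0 0.125 10; -1 0 0 0.125 10; -1 0 0 0.125 10",
  squeeze=25,
)

```text
clock: 10.65
eef_pos: [565.9, 21.4, 121.6]
eef_rot: [-3.14, 0.002, -0.181]
wrist_force: [-7.1, 7.3, 5.0]
finger_gap: 18.0
```

```bash
python3 - <<'E'
from h import *
s,p,d=shot("w9",(170,120,370,270),4)
print(s["clock"],s["eef_pos"],s["eef_rot"],s["wrist_force"],s["moment"],s["finger_gap"],s["joints"],abs(s["qd"]).max())
E
```

```text
10.65 [565.91637537  21.36852003 121.6049571 ] [-3.14025153e+00  2.05215267e-03 -1.80963840e-01] [-7.11750452  7.29655363  4.97993666] [ 1.42878747  1.29957378 -0.04264052] 18.01161811130278 [-0.02767586  0.43374165  1.57774514  0.00181029  1.1319298   1.72331497] 0.0014828606640206016
```

View pics/w9.png

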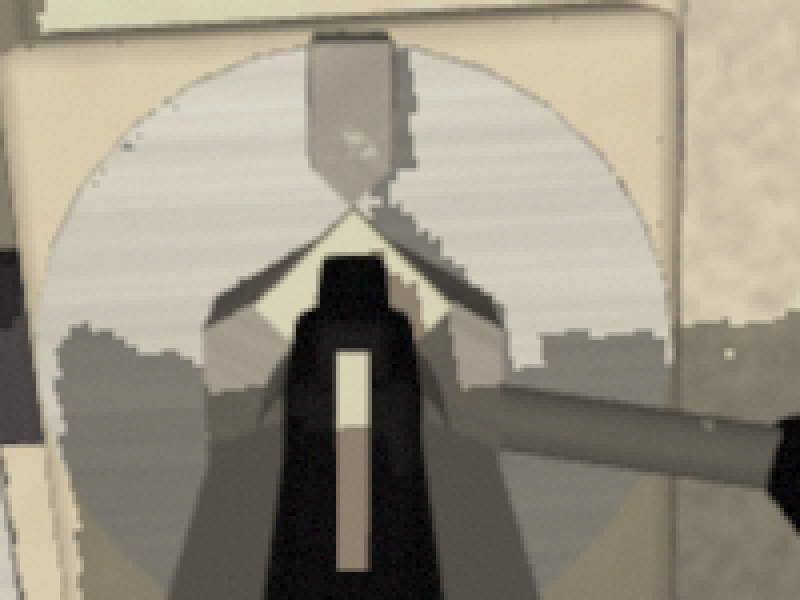

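The arrow tip and rider tip coincide at about (352,208) in the crop, and the rider is symmetric about the pointer. I relieve the side force, release, lift and move above the handle.

>>> jog_arm(
  deltas="-1 -0.7 0 0 10; -1 -0.7 0 0 50; -1 -0.7 0 0 50; -1 -0.7 0 0 50; -1 -0.7 -30 0 50; -1 -0.7 -64 0 50; -4 15 -64 -0.18 50; -8 40 -64 -0.36 50; -12 65 -64 -0.54 50; -12 82 -64 -0.72 50",
  squeeze=25,
)

```text
clock: 11.95
eef_pos: [539.7, -59.2, 185.5]
eef_rot: [3.141, 0.0, 0.544]
wrist_force: [0.3, -0.2, -1.5]
finger_gap: 50.0
```

>>> jog_arm(
  deltas="0 0 0 -0.17 50; 0 0 0 -0.34 50; 0 0 0 -0.5 50; 0 0 0 -0.66 50; 0 0 0 -0.66 50; 0 0 0 -0.66 50; 0 0 0 -0.66 50; 0 0 0 -0.66 50; 0 0 0 -0.66 50; 0 0 0 -0.66 50",
)

```text
clock: 13.2
eef_pos: [540.0, -58.2, 185.4]
eef_rot: [-3.142, 0.0, 1.199]
wrist_force: [0.9, -0.4, -0.3]
finger_gap: 50.2
```

```bash
python3 - <<'E'
from h import *
s,p,d=shot("w10",(0,0,512,384),1.5)
print(s["clock"],s["eef_pos"],s["eef_rot"],s["wrist_force"],s["finger_gap"],s["joints"],abs(s["qd"]).max())
E
```

```text
13.2 [540.0305221  -58.21039419 185.42407386] [-3.14155611e+00  1.73827094e-05  1.19852743e+00] [ 0.90995064 -0.38283284 -0.34042043] 50.152102034515764 [-1.74806387e-01  3.14695369e-01  1.58319230e+00 -1.04294675e-05
  1.24374423e+00  1.97465866e-01] 0.0019387057551282642
```

View pics/w10.png

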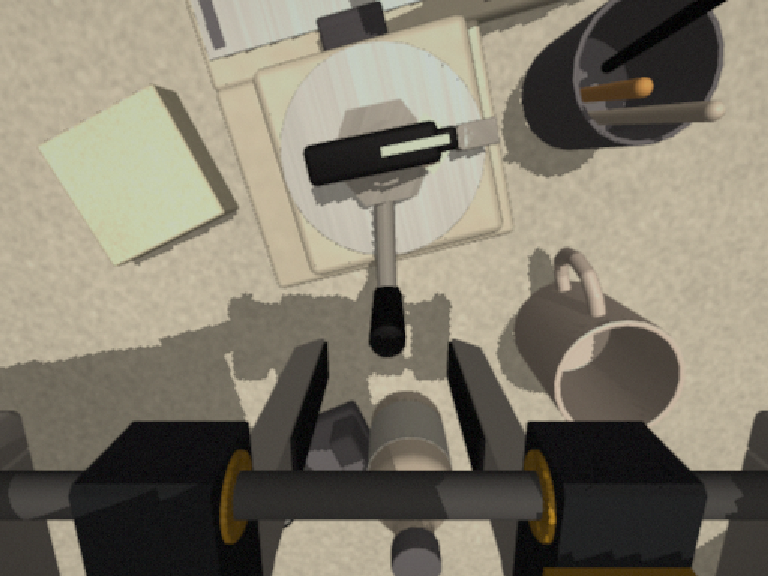

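The pointer faces the rider and the grip is centred between the open fingers. I check the pointer angle numerically, then descend and close.

```bash
python3 - <<'E'
from h import *
f=np.load("w10.npz"); C=cam("wrist",dict(eef_pos=f["pos"],eef_rot=f["rot"])); p=f["p"]
x0,y0=195,60
m=(p[...,1]>170)&(p[...,2]<p[...,1]-8)
cv2.imwrite("pics/w10z.png",cv2.resize(p[60:145,195:340,::-1],None,fx=5,fy=5,interpolation=cv2.INTER_CUBIC))
E
```

```text
(no output)
```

View pics/w10z.png

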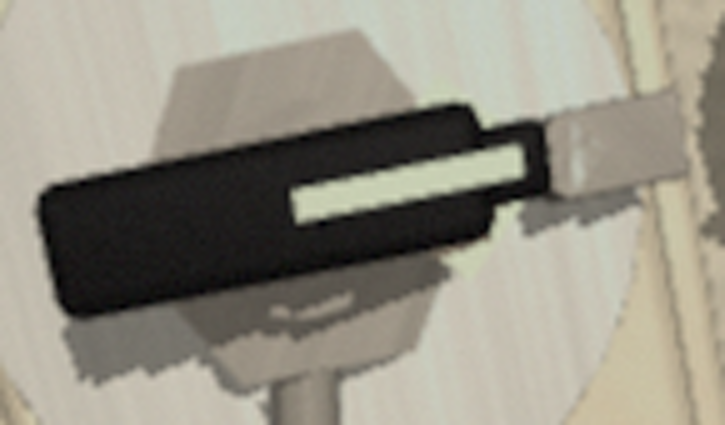

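>>> jog_arm(
  deltas="0 0 20 0 50; 0 0 40 0 50; 0 0 54 0 50; 0 0 58 0 50; 0 0 58 0 35; 0 0 58 0 20; 0 0 58 0 8; 0 0 58 0 8; 0 0 58 0 8; 0 0 58 0 8",
  squeeze=15,
)

```text
clock: 14.5
eef_pos: [540.1, -58.2, 127.8]
eef_rot: [3.141, -0.0, 1.199]
wrist_force: [-1.2, 0.8, 5.4]
finger_gap: 17.6
```

Bar edges and rider sides are parallel to within about 0.01 rad. Now I swing the handle back clockwise about 0.95 rad.

>>> jog_arm(
  deltas="0.2 -8.4 0 0.1 8; 1.6 -18.5 0 0.22 8; 4.2 -28.3 0 0.34 8; 7.9 -37.7 0 0.46 8; 12.7 -46.6 0 0.58 8; 18.6 -54.9 0 0.7 8; 25.4 -62.4 0 0.82 8; 30.4 -66.9 0 0.9 8; 33.7 -69.6 0 0.95 8; 33.7 -69.6 0 0.95 8",
  squeeze=15,
)

```text
clock: 15.75
eef_pos: [487.0, -1.5, 127.7]
eef_rot: [3.141, 0.001, 0.248]
wrist_force: [-6.6, 0.0, 8.6]
finger_gap: 17.7
```

```bash
python3 - <<'E'
from h import *
s=manip.read_state(); A=np.array([568.8,21.2]); v=s["eef_pos"][:2]-A
print(s["clock"],s["eef_pos"],s["eef_rot"],s["wrist_force"],s["finger_gap"],abs(s["qd"]).max(),np.hypot(*v),np.arctan2(v[1],v[0]))
e=v/np.hypot(*v); print("radial F",s["wrist_force"][:2]@e,"ccw F",s["wrist_force"][:2]@[-e[1],e[0]])
E
```

```text
15.75 [487.01557103  -1.52553183 127.74358655] [3.14147831e+00 9.06594315e-04 2.48150221e-01] [-6.5850557   0.02515219  8.60633164] 17.65071495207353 0.02435196967244536 84.88311150808143 -2.8705591386544844
radial F 6.337932401445368 ccw F -1.7872336203990487
```

The stop isn't felt yet, so I press on gently.

>>> jog_arm(
  deltas="0 -0.5 0 0 8; 0 -1 0 0 8; 0 -1.5 0 0 8; 0 -2 0 0 8; 0 -2 0 0 8; 0 -2.5 0 0 8; 0 -2.5 0 0 8; 0 -3 0 0 8; 0 -3 0 0 8; 0 -3 0 0 8",
  squeeze=25,
)

```text
clock: 17.0
eef_pos: [486.5, 0.5, 127.8]
eef_rot: [3.14, 0.001, 0.248]
wrist_force: [-5.4, -7.7, 6.9]
finger_gap: 17.6
```

```bash
python3 - <<'E'
from h import *
s=manip.read_state(); A=np.array([568.8,21.2]); v=s["eef_pos"][:2]-A
print(s["clock"],s["eef_pos"],s["eef_rot"],s["wrist_force"],s["finger_gap"],abs(s["qd"]).max(),np.hypot(*v),np.arctan2(v[1],v[0]))
e=v/np.hypot(*v); print("radial F",s["wrist_force"][:2]@e,"ccw F",s["wrist_force"][:2]@[-e[1],e[0]])
E
```

```text
17.0 [4.86491650e+02 4.82473047e-01 1.27785217e+02] [3.14028922e+00 7.74684733e-04 2.48120435e-01] [-5.37425815 -7.65714849  6.85303877] 17.563027805031357 0.0007982410329739153 84.87567635922126 -2.895008745052263
radial F 7.080750669645297 ccw F 6.113717658699546
```

>>> jog_arm(
  deltas="0 -0.5 0 0 8; 0 -1 0 0 8; 0 -1 0 0 8; 0 -1.5 0 0 8; 0 -1.5 0 0 8; 0 -2 0 0 8; 0 -2 0 0 8; 0 -2 0 0 8; 0 -2 0 0 8; 0 -2 0 0 8",
  squeeze=25,
)

```text
clock: 18.25
eef_pos: [486.2, 2.0, 127.8]
eef_rot: [3.139, 0.001, 0.248]
wrist_force: [-4.3, -10.7, 6.6]
finger_gap: 17.6
```

```bash
python3 - <<'E'
from h import *
s=manip.read_state(); A=np.array([568.8,21.2]); v=s["eef_pos"][:2]-A
print(s["clock"],s["eef_pos"],s["eef_rot"],s["wrist_force"],s["finger_gap"],abs(s["qd"]).max(),np.hypot(*v),np.arctan2(v[1],v[0]))
e=v/np.hypot(*v); print("radial F",s["wrist_force"][:2]@e,"ccw F",s["wrist_force"][:2]@[-e[1],e[0]])
E
```

```text
18.25 [486.20005678   2.02019368 127.75315042] [3.13942384e+00 5.15661936e-04 2.48243463e-01] [ -4.27872588 -10.72532156   6.57614509] 17.562015690875036 0.0020658624167936607 84.79749755074238 -2.913434662121332
radial F 6.593733552894425 ccw F 9.47959364111435
```

```bash
python3 - <<'E'
from h import *
s,p,d=shot("w11",(0,0,512,384),1.5); print(s["eef_pos"],s["eef_rot"])
q=np.load("w3.npz")["p"]
o=np.hstack([q[0:250,160:345],p[0:250,160:345]]); cv2.imwrite("pics/cmp.png",cv2.resize(o[:,:,::-1],None,fx=2.1,fy=2.1,interpolation=cv2.INTER_CUBIC))
E
```

```text
[486.20005678   2.02019368 127.75315042] [3.13942384e+00 5.15661936e-04 2.48243463e-01]
```

View pics/cmp.png

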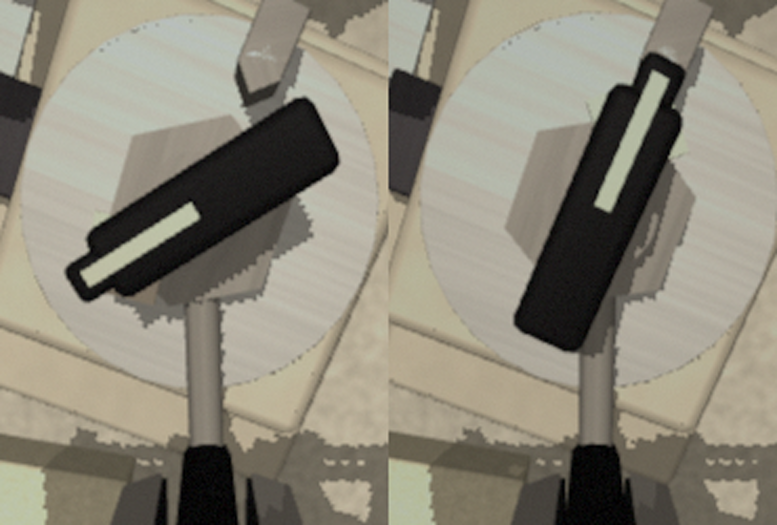

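```bash
python3 - <<'E'
from h import *
for n in("w3","w11"):
    f=np.load(n+".npz"); C=cam("wrist",dict(eef_pos=f["pos"],eef_rot=f["rot"])); p=f["p"].astype(float).mean(2)
    pts=[]
    for v in range(178,209,3):
        r=cv2.GaussianBlur(p[v:v+1],(3,1),0)[0] if 0 else p[v]
        g=np.diff(r); seg=g[240:275]; a=240+np.argmin(seg[:18]); b=240+17+np.argmax(seg[17:]) 
        print(n,v,a,b,r[245:272].astype(int)) if v in(181,193,205) else None
E
```

```text
w3 181 248 265 [171 173 172 149 108  98 112 121 125 126 127 130 133 130 125 120 116 111
 100  84  83 146 174 172 172 171 173]
w3 193 248 265 [166 165 166 165 130  95 106 116 124 124 126 128 131 129 127 124 119 112
 102  89  78 123 149 153 153 159 163]
w3 205 249 268 [167 167 167 166 135  97  99 113 122 126 127 127 129 132 129 126 121 114
 108  96  80  93 103 102 124 138 155]
w11 181 250 267 [164 165 165 165 164 140  99  96 108 116 120 119 122 124 126 127 120 117
 111 104  94  80  93 146 168 167 168]
w11 193 250 267 [160 158 158 157 159 126  91  95 110 117 121 121 121 125 125 123 119 115
 111 101  89  71  72 110 130 134 136]
w11 205 250 269 [161 160 162 160 159 127  91 101 112 120 120 121 124 124 126 121 118 113
 107  99  86  83  91  97  98 138 160]
```

```bash
python3 - <<'E'
from h import *
E={"w3":[(248.5,181),(249.0,193),(249.1,205)],"w11":[(250.3,181),(249.9,193),(249.9,205)]}
A=np.array([568.8,21.2])
for n,e in E.items():
    f=np.load(n+".npz"); C=cam("wrist",dict(eef_pos=f["pos"],eef_rot=f["rot"]))
    w=ray(e,77,C)[:,:2]; v=w-A; print(n,w.round(1).tolist(),np.arctan2(v[:,1],v[:,0]),"dir",np.arctan2(*(w[2]-w[0])[::-1]))
# fixed reference: rider/dial check
E
```

```text
w3 [[514.5, 12.5], [505.9, 10.0], [497.0, 7.8]] [-2.98211737 -2.96566163 -2.95701871] dir -2.880882176109485
w11 [[513.6, 14.7], [504.8, 12.8], [495.9, 10.6]] [-3.02418358 -3.01133782 -2.99745504] dir -2.9155020863349708
```

The handle now sits slightly past its first seen angle, and the force rises steadily (6 to 9.5 N, against 3 N of friction), so it is on its stop. I open, lift and check.

>>> jog_arm(
  deltas="0 0 0 0 50; 0 0 0 0 50; 0 0 0 0 50; 0 0 0 0 50; 0 0 -15 0 50; 0 0 -40 0 50; 0 0 -70 0 50; 0 0 -100 0 50; 0 0 -110 0 50; 0 0 -110 0 50",
)

```text
clock: 19.55
eef_pos: [486.3, 3.3, 237.7]
eef_rot: [3.141, -0.001, 0.249]
wrist_force: [0.2, -0.3, -0.1]
finger_gap: 50.2
```

>>> jog_arm(
  deltas="5 2 -20 0 60; 13 4 -23 0 70; 13 4 -23 0 94; 13 4 -23 0 94; 13 4 -23 0 94; 13 4 -23 0 94; 13 4 -23 0 94; 13 4 -23 0 94; 13 4 -23 0 94; 13 4 -23 0 94",
)

```text
clock: 20.8
eef_pos: [499.8, 2.7, 260.5]
eef_rot: [3.142, -0.0, 0.249]
wrist_force: [-0.4, 0.7, 0.6]
finger_gap: 94.1
```

```bash
python3 - <<'E'
from h import *
s,p,d=shot("w12",(190,40,320,225),3); print(s["clock"],s["eef_pos"],s["eef_rot"],s["wrist_force"],s["finger_gap"])
q=np.load("w2.npz")["p"]
o=np.hstack([q[40:225,190:320],p[40:225,190:320]]); cv2.imwrite("pics/cmp2.png",cv2.resize(o[:,:,::-1],None,fx=3,fy=3,interpolation=cv2.INTER_CUBIC))
p,d=optics.camera("top");cv2.imwrite("pics/topend.png",cv2.resize(p[120:290,120:360,::-1],None,fx=3,fy=3))
E
```

```text
20.8 [499.80449309   2.66802925 260.46104451] [ 3.14157581e+00 -3.68786697e-05  2.48763573e-01] [-0.35451177  0.74029468  0.59485744] 94.11632025554093
```

View pics/cmp2.png

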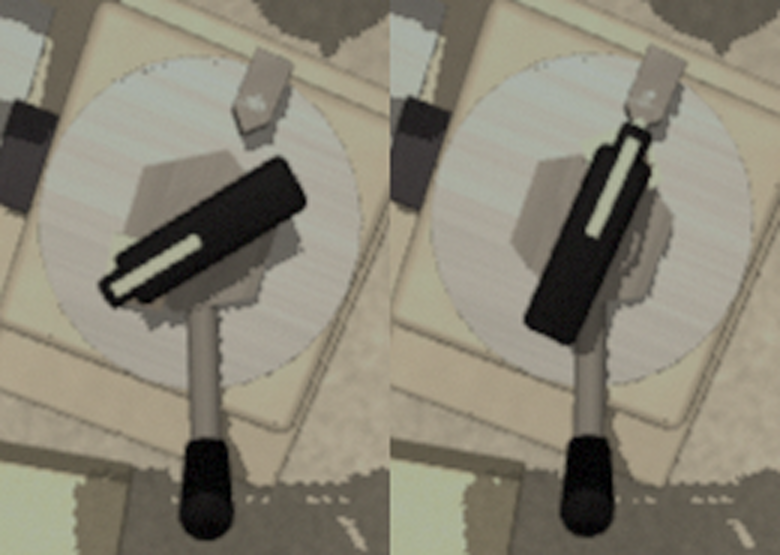

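View pics/topend.png

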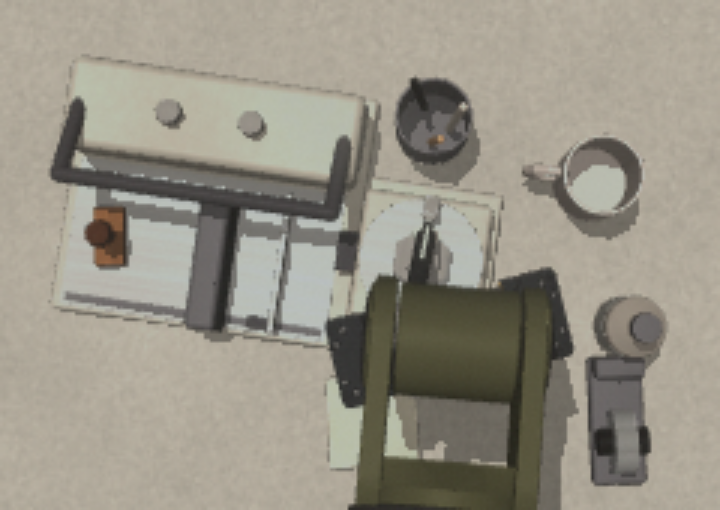

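The pointer is on the rider and all bystanders are in place. The handle rests about 0.04 rad clockwise of its start. To be sure it is at the stop, I re-grip and press harder.

>>> jog_arm(
  deltas="-13.5 -2.7 20 0 60; -13.5 -2.7 50 0 50; -13.5 -2.7 80 0 50; -13.5 -2.7 110 0 50; -13.5 -2.7 128 0 50; -13.5 -2.7 133 0 40; -13.5 -2.7 133 0 25; -13.5 -2.7 133 0 8; -13.5 -2.7 133 0 8; -13.5 -2.7 133 0 8",
  squeeze=25,
)

```text
clock: 22.15
eef_pos: [486.4, 1.9, 128.1]
eef_rot: [3.141, -0.001, 0.249]
wrist_force: [-2.1, -0.4, 6.7]
finger_gap: 17.4
```

>>> jog_arm(
  deltas="0 -0.5 0 0 8; 0 -1 0 0 8; 0 -1 0 0 8; 0 -1.5 0 0 8; 0 -1.5 0 0 8; 0 -2 0 0 8; 0 -2 0 0 8; 0 -2 0 0 8; 0 -2 0 0 8; 0 -2 0 0 8",
)

```text
clock: 23.4
eef_pos: [486.3, 2.1, 128.1]
eef_rot: [3.138, -0.001, 0.248]
wrist_force: [1.9, -16.0, 3.4]
finger_gap: 17.3
```

>>> jog_arm(
  deltas="0 -0.5 0 0 8; 0 -1 0 0 8; 0 -1 0 0 8; 0 -1.5 0 0 8; 0 -1.5 0 0 8; 0 -2 0 0 8; 0 -2 0 0 8; 0 -2 0 0 8; 0 -2 0 0 8; 0 -2 0 0 8",
)

```text
clock: 24.65
eef_pos: [486.3, 2.4, 128.2]
eef_rot: [3.135, -0.002, 0.248]
wrist_force: [6.4, -30.8, 0.1]
finger_gap: 17.7
```

Hard stop confirmed: 31 N and only 0.5 mm of travel. I ease the load, release and lift clear.

>>> jog_arm(
  deltas="0 1.5 0 0 8; 0 3 0 0 8; 0 3 0 0 50; 0 3 0 0 50; 0 3 0 0 50; 0 3 0 0 50; 0 3 -20 0 50; 0 3 -50 0 50; 0 3 -90 0 50; 0 3 -125 0 50",
)

```text
clock: 25.9
eef_pos: [485.7, 3.0, 253.9]
eef_rot: [3.141, -0.0, 0.249]
wrist_force: [0.1, -0.8, -1.0]
finger_gap: 50.0
```

>>> jog_arm(
  deltas="13 4 -8 0 70; 13 4 -8 0 94; 13 4 -8 0 94; 13 4 -8 0 94; 13 4 -8 0 94; 13 4 -8 0 94; 13 4 -8 0 94; 13 4 -8 0 94; 13 4 -8 0 94; 13 4 -8 0 94",
)

```text
clock: 27.15
eef_pos: [499.4, 2.2, 260.4]
eef_rot: [-3.142, 0.0, 0.249]
wrist_force: [-0.5, 0.6, -0.1]
finger_gap: 93.9
```

```bash
python3 - <<'E'
from h import *
s,p,d=shot("w13",(190,40,320,225),3); print(s["clock"],s["eef_pos"],s["eef_rot"],s["wrist_force"],s["finger_gap"])
q=np.load("w12.npz")["p"]
o=np.hstack([q[40:225,190:320],p[40:225,190:320]]); cv2.imwrite("pics/cmp3.png",cv2.resize(o[:,:,::-1],None,fx=3,fy=3,interpolation=cv2.INTER_CUBIC))
E
```

```text
27.15 [499.38249331   2.248326   260.44644737] [-3.14159245e+00  9.58489818e-06  2.48811649e-01] [-0.49579459  0.6267107  -0.1155708 ] 93.87303930527342
```

View pics/cmp3.png

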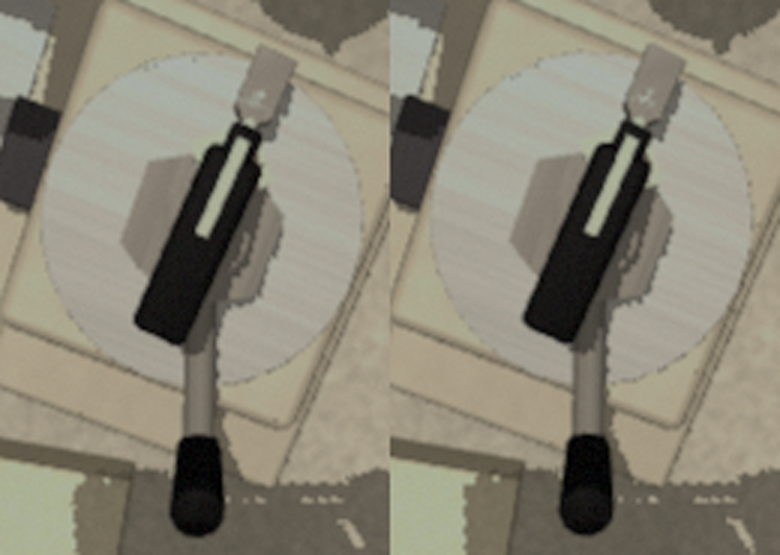

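The handle and pointer are unchanged after release, with the arrow on the rider and nothing touched. I hand in.

```bash
python3 -c "
from h import *
print(workorder.sign_off())"
```

```text
the job is handed in; nothing more can be done
None
```

The punch is set to its marked format and locked, and I handed the job in at about 27 s of the 72 s allowed.

- **Loosening:** I swung the jam nut's handle about 0.95 rad counter-clockwise, which is more than the eighth of a turn asked for.
- **Setting:** I turned the knob about 2.5 rad clockwise in a single grasp. In the close wrist picture the arrow tip and rider tip coincided. After I let go, the bar's edges and the rider's sides were parallel within about 0.01 rad.
- **Locking:** I swung the handle back to its stop. I then gripped it again and pressed with about 31 N. It moved only about 0.5 mm, so it is on a hard stop.
- **Last pictures:** After the final release the wrist picture showed the handle and pointer unchanged, and the robot was touching nothing. The only overall picture after the moves was taken just before that last press. It showed no bystander moved, though the arm hid part of the note block.

**One disagreement:** the handle's resting angle now measures about 0.04 rad further clockwise than in the first pictures. It may have started slightly off its stop.

**Forces:** side forces on the wrist peaked at about 22 N while turning the knob and 31 N in the final press, as read at the end of each move.

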